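# Dim the plate viewer and hold its filter cover at 45 degrees

### The arm

A 7-joint arm with a two-finger parallel gripper is mounted at the origin on a cart in front of the work surface, level with it; the furniture and walls round the work are solid. World frame = base frame: x ahead of the robot, y to its left, z up, the work surface at z = 0. Lengths are in m, angles in rad, forces in N, time in s.
With the tool pointing down it reaches from about 0.4 to 0.875 m from the base axis. Payload 19.3 kg.
Tool frame: the origin (TCP) lies at the centre of the arm's flange, where the gripper is bolted on; the fingertips stand 173 mm ahead of it and the grasp point (between the pads) lies arm.grip_depth ahead of it (arm.grip_depth is the distance from the TCP to the grasp point, in m); z points along the fingers, y is the line along which they close (so a half turn about z gives the same grasp; the last joint's range is limited). The gripper opens to 85 mm and grips with 20 to 120 N. Pads are 22 mm wide; open, the fingers measure 114 mm over their backs; the gripper's body (76 mm by 85 mm) begins 54 mm behind the grasp point. The pads swing forward as they close: fully open they stand 13 mm farther back than shut.
Start: joints at [-0.07, 0.521, -0.036, 1.599, 0.021, 1.021, -0.113], TCP at [0.625, -0, 0.405] pointing down, gripper open.
Joint ranges: [-2.91, 2.91], [-0.3, 2.13], [-1.5, 1.42], [0.17, 2.43], [-1.26, 4.41], [0.16, 1.93], [-2.52, 2.52]. Speed limits (rad/s): [1.89, 1.89, 2.39, 2.39, 3.01, 3.01, 3.01].

### API

Orientations are given as [roll, pitch, yaw] about the fixed x, y, z axes, in that order (R = Rz(yaw) Ry(pitch) Rx(roll)).
In Python, from rig import arm gives the robot as it stands.
- The arm moves only by the tool move_arm, never from a script. Its argument "plan" is one flat list of numbers, 7 for each row, row after row: the shift along the world's x, y, z normalised to -1 to 1, where 1 is 1000 mm, then the turn, a rotation vector about the world's x, y, z normalised to -1 to 1, where 1 is 180 degrees, then the opening, from -1 (shut) to 1 (fully open). A call has exactly 10 rows; each row shifts and turns the commanded pose from where the row before left it; what a row does not reach is not made up. A row lasts 1/10 s, in which the tool goes at most 50 mm and 8.59 degrees, less where a joint would pass 70% of its speed; a pose out of reach is approached as far as the arm can. A call with a number of a shift or a turn outside -1 to 1 is refused whole. A call with a gripper value outside its range is refused whole. The fingers move at their own pace and stop on an object; "grip_force" is the grip in N (left out, the last holds). Time passes only in rows, so rows that do not move let the fingers close, or fill a call up. It gives the time, the measured TCP pose, the force, the opening and the grip force at its end, in the units of the state.
- arm.read_state(): the state, without advancing time (a new reading comes with each control period).
- arm.camera(name): name is "scene" or "side" or "wrist"; returns the picture (400x640x3 uint8, red, green, blue); there is no depth.
- arm.get_calibration(name): a dict with "fovy" (degrees; the focal length in pixels is half the picture's height over the tangent of half this angle, whatever the lens; pixels are square), "cx", "cy" (the principal point, pixels), "rvec" (rotation vector, rad) and "tvec" (3), from world to camera coordinates, as OpenCV has them. Camera axes: x right, y down, z forward; pixel columns grow to the right and rows downward; lengths in m; the calibration is good to about 2 mm. A picture is of the moment at which its call begins: read the wrist's pose just before it. get_calibration takes no time and is no camera call; for the wrist camera it gives the pose at the moment of the call.
- arm.hand_in(): hands the job in; it is judged then, once.
The state is a dict: "time_s": time; "joint_positions": joint angles; "qd": joint speeds; "joint_torque": joint torques, N m; "position": TCP position; "orientation": TCP orientation; "force": force on the tool from outside, world axes, zero at the start; "wrist_torque": the same for the moment, N m; "finger_gap": finger opening in m; "grip_force": force on a finger pad.
Only numpy, scipy, OpenCV 4.12 (cv2) and the standard library are available. Lean on these libraries where they do the work, as an engineer would, in place of code of your own. Each camera call takes 0.05 s, during which the arm holds its last target. There are 200 camera calls.

### The job

The plate viewer on the bench is shining too brightly to open: with its filter cover still shut, slide the dimmer towards the dim end until it stands at the long tick of its scale. Then lift the cover by its bow handle to 45 degrees and keep holding it there, so that a colleague can pipette in the plate underneath while looking through the filter; nothing else keeps the cover up, so do not let it drop, and finish while still holding it steady at that angle. Leave the plate on the glass and the other things on the bench as they are.

Things in the scene. Friction and masses are not known exactly. Their poses are not given: they have to be found in the camera images.
- viewer: plate viewer: fixed white light box, 225 (its x) x 320 (its y) x 56.5 mm high, turned up to 12 degrees; origin under its centre on the worktop, x to its rear (away from the robot), y to its left, z up. The filter cover lies on the left two thirds of its top; a grey control strip 68 mm wide with the dimmer runs front to back along its right side
- dimmer (a joint): dimmer position on its straight track (along the viewer's x), m: 0 at the dim front end, 0.09 at the bright rear end; stays where it is left (friction about 2 N). The long tick is at 0.020, short ticks at 0, 0.045, 0.0675 and 0.09. The painted wedge beside the track narrows to the dim end
- dimmer_top (a point): middle of the top face of the dimmer's black cap: 14 mm along the track, 20 mm across, 24.5 mm tall above the control strip, thin white line across its top; 25 mm or more free on every side, so it can be pinched from above with the fingers before and behind it. Axes as the viewer's
- long_tick (a point): point on the track, on the control strip's surface 56.5 mm above the worktop, where the dimmer stands at the long tick: second tick from the dim end, 14 mm long (the others 6 mm), on the cover's side of the track. Axes as the viewer's
- cover (a joint): opening angle of the filter cover, rad: 0 shut (flat), 0.785 = 45 degrees, stop at 1.31; hinged along its rear edge, the front rises. Weighs 0.28 to 0.45 kg and falls shut from any angle when let go. A dark frame with an amber window, 228 mm wide, reaching 197 mm forward of the hinge line, its top 25 mm above that line
- cover_hinge (a point): middle of the cover's hinge line, 60 mm above the worktop, 102 mm behind and 40 mm left of the viewer's origin; the line runs along the viewer's y. Axes as the viewer's (they do not turn with the cover)
- cover_handle (a point): middle of the bar of the cover's steel bow handle: round bar 10 mm thick, 80 mm long between its bends, parallel to the hinge line, 36 mm above the cover's top on two posts. With the cover shut it is 175 mm in front of and 61 mm above the hinge line (121 mm above the worktop). The round bar can turn between the fingers. Axes turn with the cover
- plate: a loose 96-well microplate, 128 x 86 x 15 mm, lying on the viewer's glass under the cover, its length along the viewer's y; origin under its centre. There are about 9 mm between it and the cover.
- spare_plate: another loose microplate, 128 x 86 x 15 mm, on the worktop to the right of the viewer; origin under its centre. To be left alone.
- bench_timer: small white bench timer, 64 x 66 x 19 mm, lying at the right; origin under its centre. To be left alone.
- pipette: hand pipette 298 x 32 x 48 mm lying at the left; origin under its centre. To be left alone.
- tweezers: steel forceps 120 x 13 x 4 mm lying at the left; origin under its centre. To be left alone.
- tape: roll of tape, 52 mm in diameter, 19 mm high, lying flat at the left; origin under its centre. To be left alone.
- tube_a: capped tube standing upright behind the viewer at the right, 36 mm in diameter, 118 mm high; origin under its centre. To be left alone.
- marker: capped marker pen, 138 x 13 x 14 mm, lying to the left of the viewer; origin under its centre. To be left alone.

How it is judged:
By the outcome, as a careful person would: the job done as asked, in the order asked, and still so for the second after the job is handed in, while the arm keeps its last pose, push and grip.
It also fails if it takes over 45 s, if anything falls off the work surface, if the arm or the gripper's body presses on something with over 40 N, if the wrist force passes 120 N, or if a joint passes its speed limit or range.

## Working session

There is one attempt and no reset: what is moved stays moved. The work goes in short steps, Python scripts to look and compute and a tool call to move; the robot and the scene stay as the last step left them, time stands still between calls to the robot, and variables do not carry over. Pictures are saved under pics/ and viewed, at most 10 in all, crops included, and the job is handed in when it is done.

Besides the shell and the picture viewer there is one more tool, called after "Call:" as name(argument=value, ...), one argument or row to a line, values as JSON. move_arm: Moves the arm, as the interface text tells. Scaled input: -1 to 1 covers 1000 mm each way for a shift and 180 degrees each way for a turn. Its arguments: {"type":"object","properties":{"plan":{"type":"array","items":{"type":"number","minimum":-1,"maximum":1}},"grip_force":{"type":"number"}},"required":["plan"]}

```bash
mkdir -p pics; ls; python3 - <<'E'
from rig import arm
import cv2,numpy as np
print(arm.read_state(),arm.grip_depth)
for n in("scene","side","wrist"):
    print(n,arm.get_calibration(n)); cv2.imwrite(f"pics/{n}0.png",arm.camera(n)[:,:,::-1])
E
```

```text
pics
{'time_s': 0.0, 'joint_positions': array([-0.07018046,  0.52202872, -0.03630971,  1.59998412,  0.02118414,
        1.02108651, -0.11277586]), 'qd': array([-2.95698501e-04, -2.63319603e-04,  1.04540996e-04, -5.33027376e-04,
        3.10698318e-03, -1.51100220e-05,  8.69973308e-04]), 'joint_torque': array([-4.24098413e-03, -9.27110124e+01,  1.97758444e+00, -3.69928443e+01,
        1.76317629e-02,  8.19846697e-03, -6.58496788e-05]), 'position': array([ 6.24869398e-01, -4.10283876e-05,  4.04125202e-01]), 'orientation': array([-3.14047282e+00,  7.44406767e-05,  1.57076693e+00]), 'force': array([ 0.91271632,  0.2739537 , -0.46442829]), 'wrist_torque': array([-0.02026562, -0.01695572,  0.01448758]), 'grip_force': 0.0, 'finger_gap': 0.08549636484174743} 0.1547
scene {'fovy': 43.45995337033047, 'cx': 317.4697321063958, 'cy': 196.4080489967331, 'rvec': array([ 1.83949474, -1.02900621,  0.60591111]), 'tvec': array([-0.24384125,  0.34610728,  1.44820713])}
side {'fovy': 43.21170598064346, 'cx': 317.1468990483255, 'cy': 199.91308371257512, 'rvec': array([ 0.72223202, -2.26150259,  1.52877217]), 'tvec': array([0.53102955, 0.21921721, 1.48645757])}
wrist {'fovy': 63.096971015726815, 'cx': 319.6402996201008, 'cy': 200.85414023326518, 'rvec': array([-2.85437248e+00,  9.85696236e-04,  2.70555287e-03]), 'tvec': array([-0.62411601, -0.03656143,  0.38024045])}
```

View pics/scene0.png

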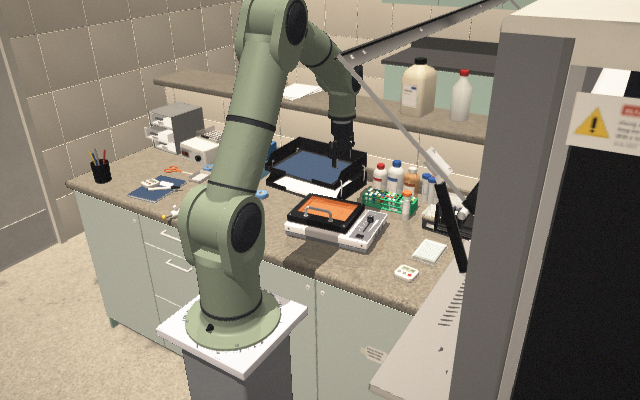

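View pics/wrist0.png

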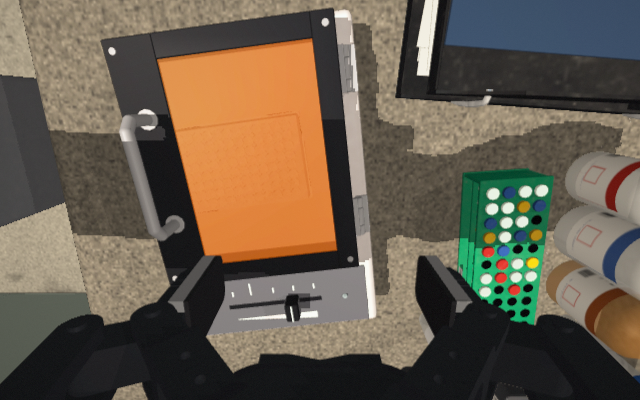

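View pics/side0.png

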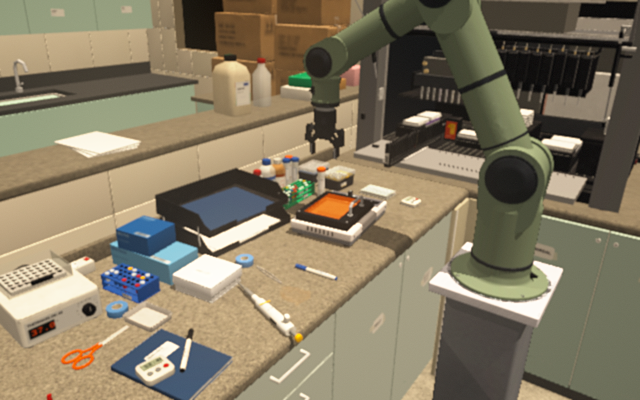

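```bash
python3 - <<'E'
import cv2
a=cv2.imread("pics/wrist0.png"); 
c=cv2.resize(a[255:335,200:390],None,fx=4.2,fy=4.2,interpolation=cv2.INTER_CUBIC); cv2.imwrite("pics/c1.png",c)
E
```

```text
(no output)
```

View pics/c1.png

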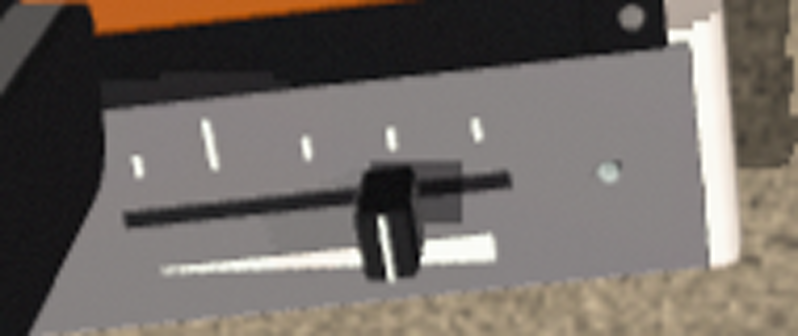

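```bash
cat > h.py <<'E'
import cv2,numpy as np
def ray(cal,uv,z):
    f=200/np.tan(np.radians(cal["fovy"])/2)
    R=cv2.Rodrigues(np.array(cal["rvec"]))[0]; o=-R.T@np.array(cal["tvec"])
    uv=np.atleast_2d(uv).astype(float)
    d=np.c_[(uv[:,0]-cal["cx"])/f,(uv[:,1]-cal["cy"])/f,np.ones(len(uv))]@R
    return o+d*((z-o[2])/d[:,2])[:,None]
def proj(cal,P):
    f=200/np.tan(np.radians(cal["fovy"])/2)
    K=np.array([[f,0,cal["cx"]],[0,f,cal["cy"]],[0,0,1]])
    return cv2.projectPoints(np.array(P,float),np.array(cal["rvec"]),np.array(cal["tvec"]),K,None)[0][:,0]
E
python3 - <<'E'
from rig import arm
from h import *
np.set_printoptions(precision=4,suppress=True)
c=arm.get_calibration("wrist")
cr=lambda p:(np.array(p)+.5)/4.2-.5+[200,255]
T=ray(c,cr([(138,166),(210,145),(307,148),(392,138),(477,129)]),.0565);print("ticks",T)
print("track",ray(c,cr([(125,220),(511,180)]),.0565))
S=ray(c,cr([(380,215),(393,282),(387,248)]),.081);print("dim",S)
a=T[[0,2,3,4]];d=a[-1]-a[0];print("yaw ticks",np.degrees(np.arctan2(d[1],d[0])),np.linalg.norm(d))
H=ray(c,[(128,130),(160,232),(144,181)],.121);d=H[0]-H[1];print("handle",H,np.linalg.norm(d),np.degrees(np.arctan2(-d[0],d[1])))
C=ray(c,[(112,51),(325,22),(350,259)],.085);print("screws",C)
for p,q in((0,1),):
  d=C[1]-C[0];print(np.degrees(np.arctan2(d[1],d[0])))
d=C[1]-C[2];print(np.degrees(np.arctan2(-d[0],d[1])))
# cover outline corners: front-left (102,41), rear-left (334,9), rear-right(358,267)
K=ray(c,[(102,41),(334,9),(358,267)],.085);print(K)
E
```

```text
ticks [[ 0.5274 -0.1297  0.0565]
 [ 0.5468 -0.1234  0.0565]
 [ 0.5723 -0.1243  0.0565]
 [ 0.5947 -0.1213  0.0565]
 [ 0.6171 -0.1187  0.0565]]
track [[ 0.5226 -0.1462  0.0565]
 [ 0.626  -0.1339  0.0565]]
dim [[ 0.5936 -0.1279  0.081 ]
 [ 0.5963 -0.1473  0.081 ]
 [ 0.5951 -0.1374  0.081 ]]
yaw ticks 7.020962506331544 0.0904079447692612
handle [[ 0.4785  0.0537  0.121 ]
 [ 0.4912 -0.0297  0.121 ]
 [ 0.4846  0.0139  0.121 ]] 0.08433205836510779 8.683440468884685
screws [[ 0.4552  0.1142  0.085 ]
 [ 0.6287  0.1351  0.085 ]
 [ 0.6539 -0.0725  0.085 ]]
6.894356560674336
6.913917891456627
[[ 0.4484  0.1216  0.085 ]
 [ 0.6358  0.1443  0.085 ]
 [ 0.662  -0.0812  0.085 ]]
```

Call:
move_arm(
  plan=[-0.006,-0.0275,-0.02,0,0,0.0077,0.1,-0.006,-0.0275,-0.02,0,0,0.0077,0.1,-0.006,-0.0275,-0.02,0,0,0.0077,0.1,-0.006,-0.0275,-0.02,0,0,0.0077,0.1,-0.006,-0.0275,-0.02,0,0,0.0077,0.1,0,0,-0.005,0,0,0,0.1,0,0,-0.005,0,0,0,0.1,0,0,-0.005,0,0,0,0.1,0,0,-0.005,0,0,0,0.1,0,0,0,0,0,0,0.1],
  grip_force=20,
)

```text
time_s: 1.15
position: [0.5951, -0.1367, 0.2843]
orientation: [-3.141, -0.0, 1.693]
force: [0.3, -0.4, 0.5]
finger_gap: 0.0466
grip_force: 0.0
```

```bash
python3 - <<'E'
from rig import arm
from h import *
np.set_printoptions(precision=4,suppress=True)
s=arm.read_state();print(s["position"],s["orientation"],s["finger_gap"],s["force"])
c=arm.get_calibration("wrist");im=arm.camera("wrist")[:,:,::-1].copy()
cv2.imwrite("pics/w1.png",im)
ux=np.array([.9927,.121]);uy=np.array([-.121,.9927])
P=lambda s,w,z:[*(s*ux+w*uy),z]
print(proj(c,[P(.5742,-.2085,.081),P(.4827,-.0465,.121),P(.4827,-.0065,.121),P(.4827,-.0865,.121),P(.5279,-.2085,.0565)]))
E
```

```text
[ 0.5951 -0.1367  0.2843] [-3.1412 -0.0003  1.6928] 0.04662573954734374 [ 0.3201 -0.3593  0.5278]
[[ 320.2336  237.476 ]
 [  29.6759 -190.3455]
 [  -6.3313 -375.9215]
 [  58.5252  -41.6605]
 [ 248.4398  222.6215]]
```

View pics/w1.png

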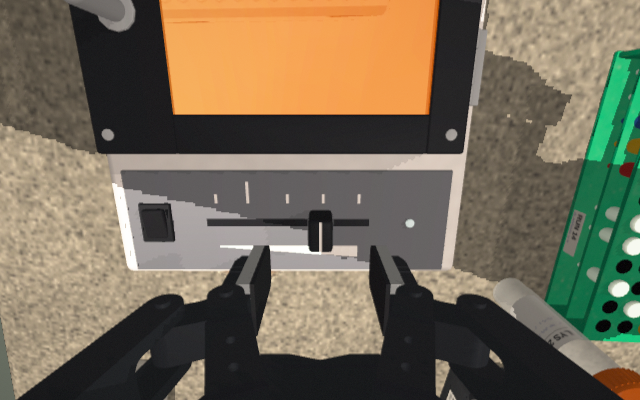

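Call:
move_arm(
  plan=[0,0,-0.01,0,0,0,0.1,0,-0.0008,-0.01,0,0,0,0.1,0,0,-0.01,0,0,0,0.1,0,0,-0.01,0,0,0,0.1,0,0,-0.01,0,0,0,0.1,0,0,0,0,0,0,0.1,0,0,0,0,0,0,-1,0,0,0,0,0,0,-1,0,0,0,0,0,0,-1,0,0,0,0,0,0,-1],
  grip_force=25,
)

```text
time_s: 2.2
position: [0.5952, -0.1384, 0.2352]
orientation: [3.141, 0.0, 1.692]
force: [-1.5, -0.2, 3.5]
finger_gap: 0.0134
grip_force: 30.2
```

Call:
move_arm(
  plan=[-0.00575,-0.0007,0,0,0,0,-1,-0.00575,-0.0007,0,0,0,0,-1,-0.00575,-0.0007,0,0,0,0,-1,-0.00575,-0.0007,0,0,0,0,-1,-0.00575,-0.0007,0,0,0,0,-1,-0.00575,-0.0007,0,0,0,0,-1,-0.00575,-0.0007,0,0,0,0,-1,-0.00575,-0.0007,0,0,0,0,-1,0,0,0,0,0,0,-1,0,0,0,0,0,0,-1],
)

```text
time_s: 3.2
position: [0.5485, -0.1441, 0.2351]
orientation: [-3.142, 0.0, 1.691]
force: [-2.7, 0.3, 9.8]
finger_gap: 0.0135
grip_force: 31.0
```

Call:
move_arm(
  plan=[0,0,0,0,0,0,-0.25,0,0,0,0,0,0,-0.25,0,0,0,0,0,0,-0.25,0,0,0.01,0,0,0,-0.25,0,0,0.02,0,0,0,-0.25,0,0,0.02,0,0,0,-0.25,0,0,0.03,0,0,0,-0.25,0,0,0.03,0,0,0,-0.25,0,0,0,0,0,0,-0.25,0,0,0,0,0,0,-0.25],
)

```text
time_s: 4.2
position: [0.5489, -0.1439, 0.3455]
orientation: [3.14, 0.0, 1.692]
force: [-0.1, -0.5, -0.3]
finger_gap: 0.032
grip_force: 0.0
```

```bash
python3 - <<'E'
from rig import arm
from h import *
c=arm.get_calibration("wrist");im=arm.camera("wrist")[:,:,::-1].copy()
cv2.imwrite("pics/w2.png",im); print(c)
u,v=proj(c,[[.5493,-.1431,.07]])[0].astype(int);print(u,v)
x0,y0=max(u-100,0),max(v-60,0);print(x0,y0)
cv2.imwrite("pics/w2c.png",cv2.resize(im[y0:y0+120,x0:x0+200],None,fx=4,fy=4,interpolation=cv2.INTER_CUBIC))
E
```

```text
{'fovy': 63.096971015726815, 'cx': 319.6402996201008, 'cy': 200.85414023326518, 'rvec': array([-2.84941997, -0.1709885 , -0.02553123]), 'tvec': array([-0.52791097, -0.22021283,  0.26333674])}
320 199
220 139
```

View pics/w2c.png

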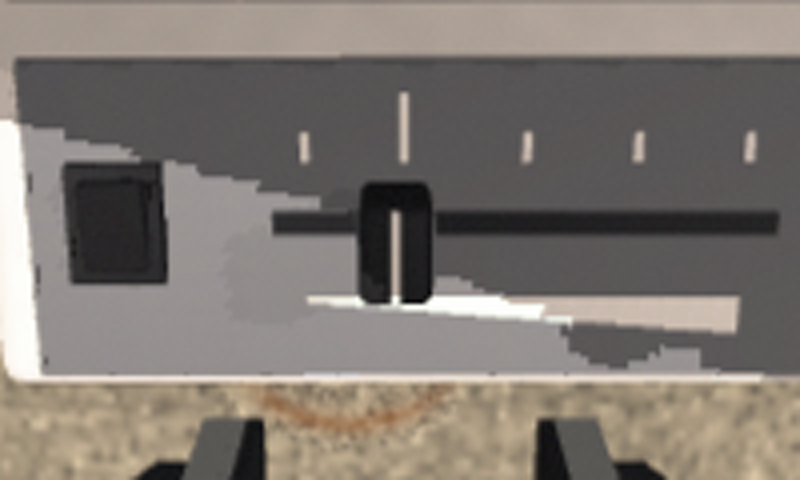

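```bash
python3 - <<'E'
from rig import arm
from h import *
c=arm.get_calibration("wrist")
cr=lambda p:(np.array(p)+.5)/4-.5+[220,139]
T=ray(c,cr([(305,147),(404,128),(527,147),(638,147),(750,147)]),.0565)
L=ray(c,cr([(396.5,212),(396.5,257),(396,300)]),.081)
ux=np.array([.9927,.121])
print((T[:,:2]@ux),(L[:,:2]@ux),L)
E
```

```text
[0.50789616 0.52787055 0.55267965 0.57506615 0.59765079] [0.52642764 0.52640975 0.52629783] [[ 0.54660093 -0.13374468  0.081     ]
 [ 0.54763664 -0.14238956  0.081     ]
 [ 0.54855247 -0.15082817  0.081     ]]
```

Call:
move_arm(
  plan=[0,0,-0.03,0,0,0,-0.25,0,0,-0.03,0,0,0,-0.25,0,0,-0.02,0,0,0,-0.25,0,0,-0.02,0,0,0,-0.25,0,0,-0.01,0,0,0,-0.25,0,0,0,0,0,0,-1,0,0,0,0,0,0,-1,0,0,0,0,0,0,-1,0.0013,0.0002,0,0,0,0,-1,0,0,0,0,0,0,-1],
)

```text
time_s: 5.25
position: [0.5495, -0.1437, 0.2342]
orientation: [-3.139, -0.001, 1.692]
force: [-0.8, 0.0, -26.2]
finger_gap: 0.0135
grip_force: 28.1
```

Call:
move_arm(
  plan=[0.0006,0,0,0,0,0,-1,0,0,0,0,0,0,-1,0,0,0,0,0,0,-1,0,0,0,0,0,0,-1,0,0,0,0,0,0,-1,0,0,0,0,0,0,-1,0,0,0,0,0,0,-1,0,0,0,0,0,0,-1,0,0,0,0,0,0,-1,0,0,0,0,0,0,-1],
)

```text
time_s: 6.25
position: [0.5501, -0.1437, 0.2342]
orientation: [-3.139, -0.001, 1.692]
force: [-1.7, -0.8, -26.2]
finger_gap: 0.0132
grip_force: 28.1
```

Call:
move_arm(
  plan=[0,0,0,0,0,0,-0.25,0,0,0,0,0,0,-0.25,0,0,0,0,0,0,-0.25,0,0,0.01,0,0,0,-0.25,0,0,0.02,0,0,0,-0.25,0,0,0.02,0,0,0,-0.25,0,0,0.03,0,0,0,-0.25,0,0,0.03,0,0,0,-0.25,0,0,0,0,0,0,-0.25,0,0,0,0,0,0,-0.25],
)

```text
time_s: 7.25
position: [0.5509, -0.1437, 0.3459]
orientation: [3.14, 0.001, 1.692]
force: [-0.9, -0.0, -0.9]
finger_gap: 0.032
grip_force: 0.0
```

```bash
python3 - <<'E'
from rig import arm
from h import *
s=arm.read_state();print(s["position"],s["orientation"])
c=arm.get_calibration("wrist");g=arm.camera("wrist")
cv2.imwrite("pics/w3.png",g[:,:,::-1]); g=g.mean(2)
ux=np.array([.9927,.121])
def cen(r,lo,hi,z):
    p=g[r[0]:r[1],lo:hi].mean(0); p0=p-np.percentile(p,30); p0[p0<.3*p0.max()]=0
    u=(p0*np.arange(lo,hi)).sum()/p0.sum(); v=(r[0]+r[1]-1)/2
    return u,ray(c,(u,v),z)[0,:2]@ux
print(g[203,305:335].astype(int),g[170,310:330].astype(int))
print(cen((196,210),314,324,.081),cen((164,176),314,328,.0565),cen((173,178),290,302,.0565),cen((173,178),346,358,.0565))
E
```

```text
[ 0.55091997 -0.14374191  0.34587908] [3.13967201e+00 6.36121673e-04 1.69163118e+00]
[143 143 141  70  25  25  25  26  25  25  26  98 174 151  62  28  29  31
  32  32  29  38  81  87  87  87  86  87  86  86] [ 85  85  86  86  84  85  86 172 182 123  89  85  87  85  86  86  86  86
  86  86]
(np.float64(317.1553900476034), np.float64(0.5279047782570689)) (np.float64(317.7776695877962), np.float64(0.5283267204868646)) (np.float64(292.9607146197736), np.float64(0.5082046580304475)) (np.float64(348.76111657868836), np.float64(0.553423314813035))
```

Call:
move_arm(
  plan=[-0.0132,0.0311,0,0,0,0,0.1,-0.0132,0.0311,0,0,0,0,0.1,-0.0132,0.0311,0,0,0,0,0.1,-0.0132,0.0311,0,0,0,0,0.1,-0.0132,0.0311,0,0,0,0,0.1,0,0,0,0,0,0,0.1,0,0,0,0,0,0,0.1,0,0,0,0,0,0,0.1,0,0,0,0,0,0,0.1,0,0,0,0,0,0,0.1],
)

```text
time_s: 8.3
position: [0.485, 0.0111, 0.3445]
orientation: [-3.141, 0.0, 1.691]
force: [-0.6, -0.0, 0.2]
finger_gap: 0.0467
grip_force: 0.0
```

```bash
python3 - <<'E'
from rig import arm
from h import *
s=arm.read_state();print(s["position"],s["orientation"])
c=arm.get_calibration("wrist");im=arm.camera("wrist")
cv2.imwrite("pics/w4.png",im[:,:,::-1])
ux=np.array([.9927,.121]);uy=np.array([-.121,.9927])
P=lambda s,w,z:[*(s*ux+w*uy),z]
print(proj(c,[P(.4827,-.0465,.121),P(.4827,-.0065,.121),P(.4827,-.0865,.121)]))
E
```

```text
[0.48502694 0.01113104 0.34450785] [-3.14125457e+00  1.01673738e-04  1.69051163e+00]
[[319.9456311  221.96135606]
 [319.79631919 158.80204183]
 [320.07933324 278.51770077]]
```

View pics/w4.png

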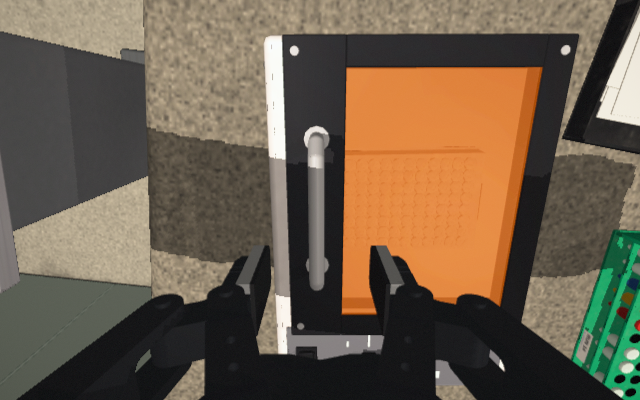

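Call:
move_arm(
  plan=[-0.002,0.001,-0.015,0,0,0,0.1,0,0,-0.015,0,0,0,0.1,0,0,-0.015,0,0,0,0.1,0,0,-0.015,0,0,0,0.1,0,0,-0.01,0,0,0,0.1,0,0,0,0,0,0,-1,0,0,0,0,0,0,-1,0,0,0,0,0,0,-1,0,0,0,0,0,0,-1,0,0,0,0,0,0,-1],
  grip_force=50,
)

```text
time_s: 9.35
position: [0.4826, 0.0127, 0.2752]
orientation: [-3.141, 0.0, 1.692]
force: [-5.8, 0.1, 6.6]
finger_gap: 0.0087
grip_force: 48.9
```

```bash
python3 - <<'E'
import numpy as np
t=np.radians(np.arctan2(61,175)*180/np.pi+np.linspace(0,45,31)); r=np.hypot(.175,.061)
ds=np.diff(-r*np.cos(t));dz=np.diff(r*np.sin(t))
for i in range(30): print(i,round(ds[i]*.9927,4),round(ds[i]*.121,4),round(dz[i],4))
print(-r*np.cos(t[[10,20,30]])+.175,r*np.sin(t[[10,20,30]])-.061)
E
```

```text
0 0.0016 0.0002 0.0046
1 0.0018 0.0002 0.0045
2 0.0019 0.0002 0.0045
3 0.002 0.0002 0.0044
4 0.0021 0.0003 0.0044
5 0.0022 0.0003 0.0043
6 0.0023 0.0003 0.0042
7 0.0024 0.0003 0.0042
8 0.0025 0.0003 0.0041
9 0.0027 0.0003 0.004
10 0.0028 0.0003 0.004
11 0.0029 0.0003 0.0039
12 0.003 0.0004 0.0038
13 0.0031 0.0004 0.0037
14 0.0032 0.0004 0.0037
15 0.0033 0.0004 0.0036
16 0.0033 0.0004 0.0035
17 0.0034 0.0004 0.0034
18 0.0035 0.0004 0.0033
19 0.0036 0.0004 0.0032
20 0.0037 0.0004 0.0031
21 0.0038 0.0005 0.003
22 0.0038 0.0005 0.0029
23 0.0039 0.0005 0.0028
24 0.004 0.0005 0.0027
25 0.0041 0.0005 0.0026
26 0.0041 0.0005 0.0025
27 0.0042 0.0005 0.0024
28 0.0043 0.0005 0.0023
29 0.0043 0.0005 0.0022
[0.02175094 0.05394555 0.09438983] [0.04321481 0.07932755 0.1058772 ]
```

Call:
move_arm(
  plan=[0.0016,0.0002,0.0046,0,0,0,-1,0.0018,0.0002,0.0045,0,0,0,-1,0.0019,0.0002,0.0045,0,0,0,-1,0.002,0.0002,0.0044,0,0,0,-1,0.0021,0.0003,0.0044,0,0,0,-1,0.0022,0.0003,0.0043,0,0,0,-1,0.0023,0.0003,0.0042,0,0,0,-1,0.0024,0.0003,0.0042,0,0,0,-1,0.0025,0.0003,0.0041,0,0,0,-1,0.0027,0.0003,0.004,0,0,0,-1],
)

```text
time_s: 10.35
position: [0.5038, 0.0153, 0.3183]
orientation: [-3.139, 0.0, 1.692]
force: [-10.4, -1.0, 3.0]
finger_gap: 0.0081
grip_force: 48.8
```

Call:
move_arm(
  plan=[0.0028,0.0003,0.004,0,0,0,-1,0.0029,0.0003,0.0039,0,0,0,-1,0.003,0.0004,0.0038,0,0,0,-1,0.0031,0.0004,0.0037,0,0,0,-1,0.0032,0.0004,0.0037,0,0,0,-1,0.0033,0.0004,0.0036,0,0,0,-1,0.0033,0.0004,0.0035,0,0,0,-1,0.0034,0.0004,0.0034,0,0,0,-1,0.0035,0.0004,0.0033,0,0,0,-1,0.0036,0.0004,0.0032,0,0,0,-1],
)

```text
time_s: 11.35
position: [0.535, 0.019, 0.3548]
orientation: [-3.137, 0.0, 1.692]
force: [-23.5, -1.0, 21.5]
finger_gap: 0.0084
grip_force: 49.8
```

Call:
move_arm(
  plan=[0.0032,0.0004,0.0036,0,0,0,-1,0.0033,0.0005,0.0035,0,0,0,-1,0.0038,0.0005,0.0029,0,0,0,-1,0.0039,0.0005,0.0028,0,0,0,-1,0.004,0.0005,0.0027,0,0,0,-1,0.0041,0.0005,0.0026,0,0,0,-1,0.0041,0.0005,0.0025,0,0,0,-1,0.0042,0.0005,0.0024,0,0,0,-1,0,0,0,0,0,0,-1,0,0,0,0,0,0,-1],
)

```text
time_s: 12.35
position: [0.5669, 0.023, 0.3783]
orientation: [-3.141, 0.0, 1.692]
force: [-10.7, -1.0, 13.9]
finger_gap: 0.0075
grip_force: 51.3
```

```bash
python3 - <<'E'
from rig import arm
from h import *
s=arm.read_state();print(s["position"],s["orientation"],s["force"],s["wrist_torque"])
im=arm.camera("side");cv2.imwrite("pics/s5.png",cv2.resize(im[140:260,270:410,::-1],None,fx=4.5,fy=4.5,interpolation=cv2.INTER_CUBIC))
im=arm.camera("scene");cv2.imwrite("pics/c5.png",cv2.resize(im[150:270,260:420,::-1],None,fx=4.5,fy=4.5,interpolation=cv2.INTER_CUBIC))
cv2.imwrite("pics/w5.png",arm.camera("wrist")[:,:,::-1])
E
```

```text
[0.56687637 0.02298828 0.37831234] [-3.14149445e+00  8.09771185e-05  1.69154378e+00] [-10.678658    -0.97565043  13.86294424] [-0.31326497  2.41599076  0.07378074]
```

View pics/s5.png

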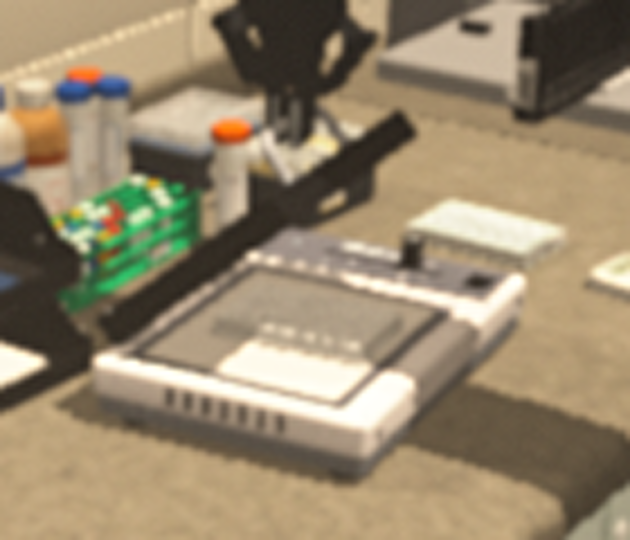

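```bash
cat > ang.py <<'E'
from rig import arm
from h import *
np.set_printoptions(precision=4,suppress=True)
def run():
    s=arm.read_state();print(s["time_s"],s["position"],s["force"],s["grip_force"])
    c=arm.get_calibration("side");g=arm.camera("side").mean(2)
    f=200/np.tan(np.radians(c["fovy"])/2);R=cv2.Rodrigues(c["rvec"])[0];o=-R.T@c["tvec"]
    ux=np.array([.9927,.121,0]);uy=np.array([-.121,.9927,0]);w=.0675
    up,lo=[],[]
    for u in range(298,358):
        vm=int(round(140+(330+(u-270-23.5)*(-203/68/1)*1)/4.5)) if 0 else int(round(212-(u-295)*(44/65)))
        col=g[vm-9:vm+10,u]; dark=col<55
        if not dark[9]: continue
        a=9
        while a>0 and dark[a]:a-=1
        b=9
        while b<18 and dark[b]:b+=1
        if a>0: up.append((u,vm-9+a+(col[a]-55)/(col[a]-col[a+1])))
        if b<18: lo.append((u,vm-9+b-(col[b]-55)/(col[b]-col[b-1])))
    for n,L in(("up",up),("lo",lo)):
        L=np.array(L)
        if len(L)<8: print(n,len(L));continue
        q=np.polyfit(L[:,0],L[:,1],1)
        for _ in range(4):
            r=L[:,1]-np.polyval(q,L[:,0]); k=abs(r)<max(.4,1.0*np.median(abs(r))*1.5); q=np.polyfit(L[k,0],L[k,1],1)
        uu=np.array([300.,355.]);d=np.c_[(uu-c["cx"])/f,(np.polyval(q,uu)-c["cy"])/f,[1,1]]@R
        P=o+d*((w-o@uy)/(d@uy))[:,None]; S=P@ux;Z=P[:,2]
        print(n,len(L),k.sum(),q,"s",S,"z",Z,"angle",np.degrees(np.arctan2(Z[1]-Z[0],S[0]-S[1])))
run()
E
python3 ang.py
```

```text
12.5 [0.5668 0.023  0.3783] [-10.3956  -1.344   13.6153] 51.249645352363586
up 56 45 [ -0.6922 412.6659] s [0.6306 0.4424] z [0.1117 0.2757] angle 41.06984848975996
lo 58 42 [ -0.7028 423.3061] s [0.6303 0.4413] z [0.0851 0.2541] angle 41.79216958684533
```

View pics/w5.png

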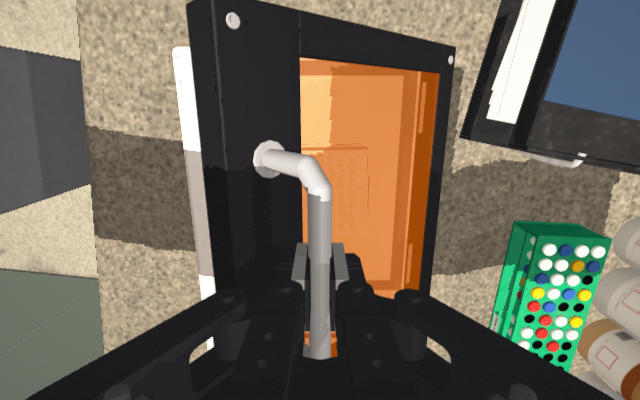

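```bash
cat > ang2.py <<'E'
from rig import arm
from h import *
from scipy.optimize import least_squares
import sys
ux=np.array([.9927,.121]);uy=np.array([-.121,.9927])
def fit(uv,c):
    def P(p):
        t,hs=p;out=[]
        for s,w in((.4657,.0583),(.6405,.058)):
            x=hs-s;h=.025;out.append([*((hs-(x*np.cos(t)-h*np.sin(t)))*ux+w*uy),.06+x*np.sin(t)+h*np.cos(t)])
        return out
    for free in(1,0):
      for hs in((.655,) if free else (.653,.655,.657)):
        f=lambda p:(proj(c,P(p if free else (p[0],hs)))-uv).ravel()
        r=least_squares(f,[.73,hs] if free else [.73]);print(hs,np.degrees(r.x[0]),r.x[1:],r.fun.round(1))
c=arm.get_calibration("wrist")
im=arm.camera("wrist");g=im.min(2);uv=[]
for u,v in np.array(sys.argv[1:],int).reshape(-1,2):
    y0,x0=max(v-12,0),u-12;p=(g[y0:v+12,x0:u+12]>130).astype(np.uint8);n,l,st,ce=cv2.connectedComponentsWithStats(p)
    d=np.hypot(*(ce[1:]+[x0-u,y0-v]).T);k=1+d.argmin();uv.append(ce[k]+[x0,y0]);print(uv[-1],st[k,4])
fit(np.array(uv),c)
E
python3 ang2.py 233 20 451 60
```

```text
[232.33516484  20.24175824] 182
[450.21875  59.46875] 32
0.655 41.9623225149013 [0.65555569] [-0.1 -0.6 -0.3  0.1]
0.653 42.15415785026693 [] [ 0.3  0.2 -2.   0.4]
0.655 42.00442097307465 [] [-0.  -0.4 -0.7  0.1]
0.657 41.85192376008462 [] [-0.4 -1.   0.6 -0.1]
```

Call:
move_arm(
  plan=[0.0022,0.0003,0.0012,0,0,0,-1,0.0022,0.0003,0.0011,0,0,0,-1,0.0021,0.0002,0.0011,0,0,0,-1,0.0021,0.0002,0.0011,0,0,0,-1,0,0,0,0,0,0,-1,0,0,0,0,0,0,-1,0,0,0,0,0,0,-1,0,0,0,0,0,0,-1,0,0,0,0,0,0,-1,0,0,0,0,0,0,-1],
)

```text
time_s: 13.6
position: [0.5757, 0.0241, 0.3826]
orientation: [3.141, -0.0, 1.692]
force: [-5.2, -0.3, 9.5]
finger_gap: 0.008
grip_force: 51.6
```

```bash
python3 ang2.py 227 16 444 60; python3 - <<'E'
from rig import arm
import cv2
cv2.imwrite("pics/w6.png",arm.camera("wrist")[:,:,::-1])
s=arm.read_state();print(s["position"],s["force"],s["finger_gap"],abs(s["qd"]).max())
E
```

```text
[228.38918919  18.78918919] 185
[448.64835165  58.27838828] 273
0.655 44.43478231868006 [0.66740567] [-1.  -5.4 -3.3  0.7]
0.653 45.528661439594345 [] [  1.3   0.  -13.1   2.5]
0.655 45.3837648380947 [] [  1.1  -0.7 -11.7   2.2]
0.657 45.236401273826225 [] [  0.8  -1.5 -10.4   2. ]
[0.57574406 0.02406809 0.3826159 ] [-5.50998498  0.02638922  9.68651241] 0.008381475147632647 0.001193009722266415
```

View pics/w6.png

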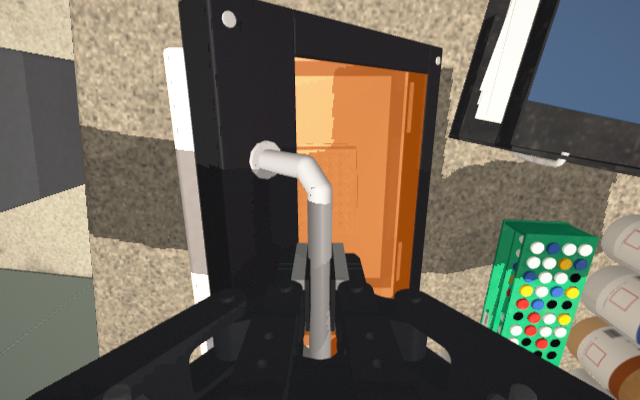

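The front screw is at (229,19) and the rear screw at (438,61). The second blob in my fit was bench background, so I'm refitting with the right pixel.

```bash
sed -i 's/-12/-6/g;s/+12/+6/g' ang2.py; python3 ang2.py 229 19 437 61
```

```text
[228.38848921  18.5971223 ] 139
[437.55172414  60.37931034] 29
0.655 45.139137990102945 [0.65567879] [-0.1 -0.5 -0.3  0.1]
0.653 45.34901287202165 [] [ 0.3  0.5 -2.1  0.4]
0.655 45.19267515158104 [] [ 0.  -0.3 -0.7  0.1]
0.657 45.034265448078656 [] [-0.3 -1.   0.6 -0.1]
```

```bash
python3 -c "
from rig import arm
print(arm.hand_in())"
```

```text
the job is handed in; nothing more can be done
None
```

The dimmer stands within about 0.5 mm of the long tick, set while the cover was still shut, and the job was handed in with the gripper holding the cover steady at about 45.1° by its handle.

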